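# Pack the quarter-turn keys from the guarded rack in two layers

### The job

Empty the guarded key rack into the tray: turn each key until its flat foot lines up with its slot and lift it straight out, without forcing it against the yellow guard plate. Stand the two blue-headed keys upright on the tray floor, lay the separator sheet flat across both their heads between the tray's corner guides, then stand every orange-headed key that is there upright on the sheet. Set things down gently, let go of everything, and leave the other tools and parts on the table where they are.

Things in the scene. Friction and masses are not known exactly. Their poses are not given: they have to be found in the camera images.
- rack: fixed key rack: aluminium base 190 (x) x 270 (y) x 6 mm; above it a yellow guard plate, underside 20 and top 26 mm over the table, with six slots centred at x = -40, +40 and y = -80, 0, +80 mm in the rack's frame, each 56 mm long along x and 34 mm wide along y. The keys' feet stand on the base, under the plate; stems and heads stick up through the slots. Origin: centre of the underside, z up.
- guard: the rack's yellow guard plate, fixed to it. Origin: centre of its underside, axes as the rack's. As found, each key's foot lies across its slot, up to 26 degrees off, and cannot come up; it passes the slot only with its long side along the slot to about 8 degrees and the key centred in the slot to a few mm. A key can be turned on the spot in the rack; some slots are empty.
- tray: fixed green tray, inside 86 (x) x 214 (y) mm, floor 6 mm and rim 16 mm above the table. L-shaped steel guides at its corners reach 90 mm above the table and leave 74 (x) by 208 (y) mm between them for the sheet; the long sides are open above the rim between y = -77 and +77 mm. Origin: centre of the underside, on the table, z up, y along the tray.
- tray_floor (a point): centre of the tray's floor, axes as the tray's. Two keys stand below, well apart along the tray (about 50 mm either side of here in y), the sheet lies on their heads with its battens hanging outside them, and there is room for the others in one row on the sheet, 60 mm apart.
- sheet: loose white rigid separator sheet, 56 (x) x 190 (y) mm, 6 mm thick, 0.09 kg, two thin grey lines on top. Under each short end it has a grey batten 16 mm high and 10 mm thick (y = 85 to 95 mm) on which it lies on the table, so its underside is 16 mm and its top 22 mm above the origin. Grip it across its 56 mm width. Origin: middle, at the battens' underside, z up, y along its length.
- blue_key_a: key with blue head, 60 mm tall, about 0.28 kg: flat steel foot 46 (x) x 26 (y) mm, 8 mm thick; round stem 16 mm thick; square blue plastic head 36 x 36 mm (z 42 to 60), sides along x and y, a white stripe on top along x. Grip it by two opposite sides of the head. Origin: centre of the foot's underside, z up.
- blue_key_b: key with blue head, 60 mm tall, about 0.28 kg: flat steel foot 46 (x) x 26 (y) mm, 8 mm thick; round stem 16 mm thick; square blue plastic head 36 x 36 mm (z 42 to 60), sides along x and y, a white stripe on top along x. Grip it by two opposite sides of the head. Origin: centre of the foot's underside, z up.
- orange_key_a: key with orange head, 60 mm tall, about 0.28 kg: flat steel foot 46 (x) x 26 (y) mm, 8 mm thick; round stem 16 mm thick; square orange plastic head 36 x 36 mm (z 42 to 60), sides along x and y, a white stripe on top along x. Grip it by two opposite sides of the head. Origin: centre of the foot's underside, z up. Two or three orange keys are there.
- orange_key_b: key with orange head, 60 mm tall, about 0.28 kg: flat steel foot 46 (x) x 26 (y) mm, 8 mm thick; round stem 16 mm thick; square orange plastic head 36 x 36 mm (z 42 to 60), sides along x and y, a white stripe on top along x. Grip it by two opposite sides of the head. Origin: centre of the foot's underside, z up. Two or three orange keys are there.
- orange_key_c: key with orange head, 60 mm tall, about 0.28 kg: flat steel foot 46 (x) x 26 (y) mm, 8 mm thick; round stem 16 mm thick; square orange plastic head 36 x 36 mm (z 42 to 60), sides along x and y, a white stripe on top along x. Grip it by two opposite sides of the head. Origin: centre of the foot's underside, z up. Two or three orange keys are there.
- marker: white felt marker with a black cap lying flat, 133 mm long, 16 mm thick; a bystander to leave where it is. Origin at the centre of its underside.
- screwdriver: red-handled screwdriver lying flat, 194 mm long, 25 mm thick; a bystander to leave where it is. Origin at the centre of its underside.
- beaker: small white dosing cup, 58 mm wide, 61 mm tall; a bystander to leave where it is. Origin at the centre of its underside.
- nozzle_spare: white filling nozzle standing on its flange, 32 mm wide, 67 mm tall; a bystander to leave where it is. Origin at the centre of its underside.
- ferrule: white ferrule, 50 mm wide, 30 mm tall; a bystander to leave where it is. Origin at the centre of its underside.
- seal_ring: white silicone seal ring, 43 mm wide, 8 mm thick; a bystander to leave where it is. Origin at the centre of its underside.
- tape_roll: roll of packing tape lying flat, 103 mm wide, 48 mm tall; a bystander to leave where it is. Origin at the centre of its underside.
Things that resemble listed ones, but are neither listed nor needed, are in the scene too. What is shaped like the blue_key_a but red is not meant.

How it is judged:
By the outcome, as a careful person would: the job done as asked, in the order asked, and still so for the second after the job is handed in, with the robot touching nothing.
Of orange_key_a, orange_key_b, orange_key_c only 2 to 3 are there at a start; the rules pass over those that are not, and their reading is None.
At some moment in a run one of sheet may be knocked a few centimetres aside while the robot is not near it.
Once in a run the grip may slacken for a moment while it holds something.
It also fails if it takes over 210 s, if anything falls off the work surface, if the arm or the gripper's body presses on something with over 40 N, if the wrist force passes 120 N, or if a joint passes its speed limit or range.

### The arm

A 6-joint arm with a two-finger parallel gripper is mounted at the origin on a cart in front of the work surface, level with it; the furniture and walls round the work are solid. World frame = base frame: x ahead of the robot, y to its left, z up, the work surface at z = 0. Lengths are in m, angles in degrees, forces in N, time in s.
With the tool pointing down it reaches from about 0.325 to 0.775 m from the base axis. Payload 5.5 kg.
Tool frame: the origin (TCP) lies at the centre of the arm's flange, where the gripper is bolted on; the fingertips stand 182 mm ahead of it and the grasp point (between the pads) lies 163 mm ahead of it; z points along the fingers, y is the line along which they close (so a half turn about z gives the same grasp; the last joint's range is limited). The gripper opens to 88 mm and grips with 3 to 60 N. Pads are 20 mm wide; open, the fingers measure 115 mm over their backs; the gripper's body (75 mm by 178 mm) begins 61 mm behind the grasp point.
Start: joints at [-67.191, 5.22, 70.514, -0, 104.267, -3.249], TCP at [0.264, -0.539, 0.405] pointing down, gripper open.
Joint ranges: [-164.24, 164.24], [-49.07, 125.15], [9.68, 141.18], [-86.29, 266.29], [3.28, 154.24], [-151.56, 151.56]. Speed limits (degrees/s): [147.25, 147.25, 172.46, 180, 180, 180].

### API

Orientations are given as [roll, pitch, yaw] about the fixed x, y, z axes, in that order (R = Rz(yaw) Ry(pitch) Rx(roll)).
In Python, from station import r gives the robot as it stands. The module is installed in compiled form; this text tells all that it offers. Calls block until the motion is done:
- r.reach(position, orientation): joint-space move of the TCP to a pose.
- r.servo_line(position, rotation=None, speed=0.15): straight line of the TCP; rotation=None keeps the orientation; speed is the mean speed in m/s.
- r.move_joints(angles): joint-space move.
- r.let_go() and r.grab(squeeze=None): open the fingers fully, or close them until they stop; squeeze is the grip in N (None keeps the last).
- r.wait(seconds).
- r.inverse_kinematics(position, orientation): joint angles nearest the present ones, or None.
- r.sense(): the state.
- r.snapshot(name): name is "scene" or "top" or "wrist"; returns a dict with "frame" (384x512x3 uint8, red, green, blue), "fx", "fy", "cx", "cy" (pixels), "R" (3x3) and "t" (3): a world point X has camera coordinates R X + t. Camera axes: x right, y down, z forward; pixel columns grow to the right and rows downward; lengths in m; the calibration is good to about 2 mm. A picture is of the moment at which its call begins. There is no depth.
A pose or a line that the arm cannot do raises r.IKError and nothing moves.
- r.hand_in(): hands the job in; it is judged then, once.
The state is a dict: "clock": time; "joints": joint angles; "joint_vel": joint speeds; "joint_torque": joint torques, N m; "tcp_pos": TCP position; "orientation": TCP orientation; "contact_force": force on the tool from outside, world axes, zero at the start; "torque": the same for the moment, N m; "opening": finger opening in m; "gripper_force": force on a finger pad.
Only numpy, scipy, OpenCV 4.12 (cv2) and the standard library are available. Lean on these libraries where they do the work, as an engineer would, in place of code of your own. Each camera call takes 0.05 s, during which the arm holds its last target. There are 200 camera calls.

## Working session

There is one attempt and no reset: what is moved stays moved. The work goes in short steps, each a Python script; the robot and the scene stay as the last script left them, time stands still between calls to the robot, and variables do not carry over. Pictures are saved under pics/ and viewed, at most 14 in all, crops included, and the job is handed in when it is done.

```bash
mkdir -p pics
python3 - <<'E'
from station import r
import cv2
s=r.sense();print(s)
for n in("scene","top"):
    d=r.snapshot(n);cv2.imwrite(f"pics/{n}0.png",cv2.resize(d["frame"][:,:,::-1],(800,600),interpolation=cv2.INTER_CUBIC))
    print(n,d["fx"],d["fy"],d["cx"],d["cy"],d["R"],d["t"])
E
```

```text
{'clock': 0.0, 'joints': array([-6.71909305e+01,  5.26240762e+00,  7.05823240e+01, -2.30519664e-03,
        1.04266568e+02, -3.24818965e+00]), 'joint_vel': array([-0.03826665,  0.06833862, -0.04891235, -0.04475628, -0.04305504,
       -0.11066342]), 'joint_torque': array([-1.68984810e-03, -4.46448183e+01, -4.06451225e+01,  6.96306699e-02,
        2.91707902e-02, -2.09880427e-04]), 'tcp_pos': array([ 0.2635785 , -0.5390622 ,  0.40350948]), 'orientation': array([-1.79888753e+02, -4.07474350e-03,  2.60566893e+01]), 'contact_force': array([0.44699211, 0.13636924, 0.51304267]), 'torque': array([ 0.03009522, -0.05433207, -0.01930404]), 'gripper_force': 0.0, 'opening': 0.08812551045725825}
scene 348.5132404820223 348.5132404820223 252.18935359233694 188.68259036463138 [[-0.761194   -0.64852271 -0.00140991]
 [-0.30173009  0.35607398 -0.88440391]
 [ 0.57405805 -0.67277754 -0.46672019]] [0.38755055 0.23421557 0.77901685]
top 412.3271040307541 412.3271040307541 262.86146943760866 191.04223646538432 [[ 0.00155587 -0.99984172  0.01772302]
 [-0.98939963 -0.0041127  -0.1451601 ]
 [ 0.14521002 -0.0173093  -0.98924943]] [-0.06636098  0.55698496  1.41803736]
```

View pics/top0.png

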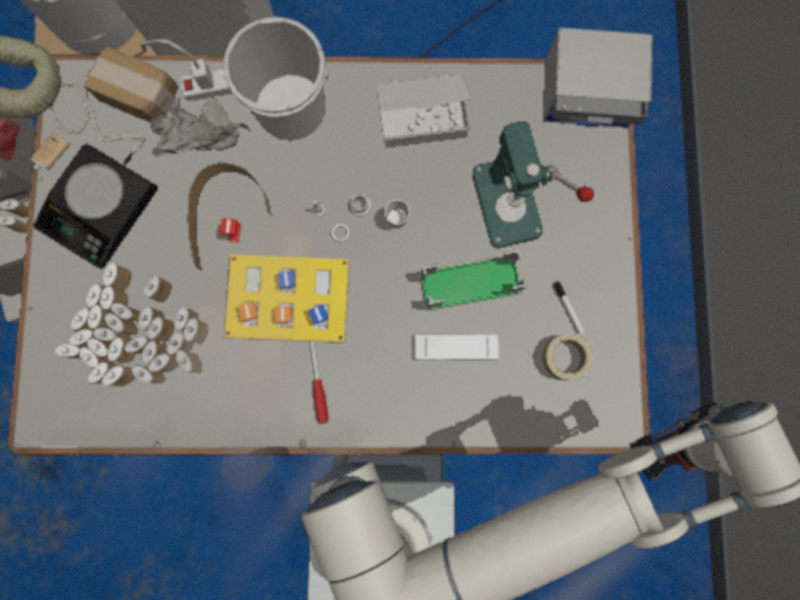

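View pics/scene0.png

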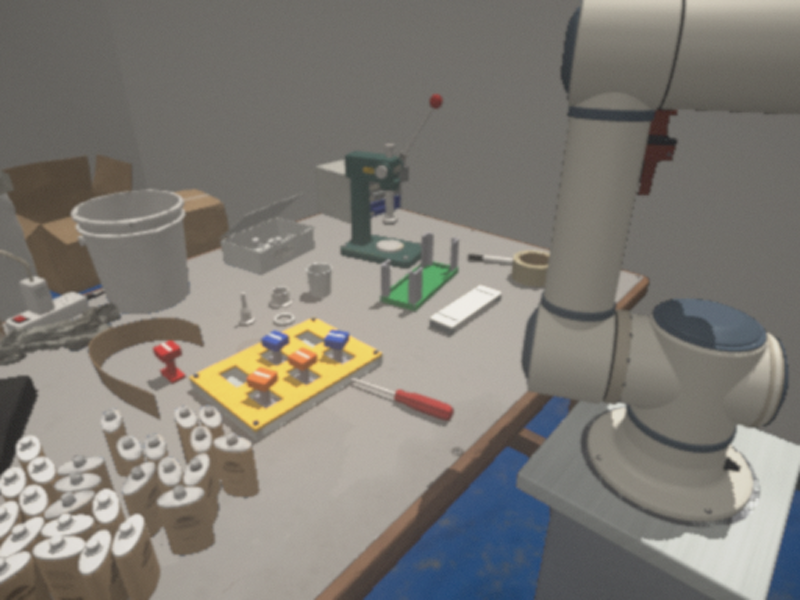

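Top view (800x600 px): the yellow rack is at (287,298), with blue keys at (287,280) and (318,316) and orange keys at (248,313) and (283,314). Two slots are empty, at (253,279) and (322,282). The red look-alike at (230,228) stands outside the rack and isn't meant. The green tray is at (472,283), the white sheet with two grey lines at (456,347), and the press at (510,190), behind the tray. Next I'll compute rough positions and look from close by.

```bash
cat > h.py <<'E'
from station import r
import numpy as np, cv2
HSV=dict(blue=((108,110,50),(130,255,255)),orange=((5,140,120),(17,255,255)),yellow=((20,150,110),(33,255,255)),green=((45,120,60),(80,255,255)),white=((0,0,185),(180,40,255)))
def ray(d,uv,z):
    uv=np.atleast_2d(np.asarray(uv,float)); R,t=np.array(d["R"]),np.array(d["t"])
    v=np.c_[(uv[:,0]-d["cx"])/d["fx"],(uv[:,1]-d["cy"])/d["fy"],np.ones(len(uv))]@R
    c=-R.T@t; return (c+v*((z-c[2])/v[:,2])[:,None])[:,:2]
def blobs(d,col,amin=30):
    m=cv2.inRange(cv2.cvtColor(d["frame"],cv2.COLOR_RGB2HSV),*HSV[col])
    m=cv2.morphologyEx(m,cv2.MORPH_CLOSE,np.ones((3,3)))
    cs=cv2.findContours(m,cv2.RETR_EXTERNAL,cv2.CHAIN_APPROX_NONE)[0]
    return sorted([c for c in cs if cv2.contourArea(c)>amin],key=cv2.contourArea,reverse=True)
def rect(d,c,z):
    """min-area rectangle on plane z: centre, (long,short) mm, yaw of long side deg"""
    P=(ray(d,c.reshape(-1,2),z)*1000).astype(np.float32)
    (x,y),(w,h),a=cv2.minAreaRect(P)
    if h>w: w,h,a=h,w,a+90
    return np.array([x,y])/1000,(w,h),(a+90)%180-90
def save(d,name,k=1.56): cv2.imwrite(f"pics/{name}.png",cv2.resize(d["frame"][:,:,::-1],None,fx=k,fy=k,interpolation=cv2.INTER_CUBIC))
E
python3 - <<'E'
from h import *
d=r.snapshot("top")
for col,z in(("blue",.066),("orange",.066),("yellow",.026),("green",.01),("white",.022)):
    for c in blobs(d,col): 
        p,s,a=rect(d,c,z); u=c.reshape(-1,2).mean(0)*1.5625
        if .2<p[0]<.8: print(col,u.round(),p.round(3),np.round(s),round(a,1))
E
```

```text
blue [679. 368.] [ 0.386 -0.649] [250. 102.] 0.0
blue [682. 243.] [ 0.678 -0.672] [167.  56.] 1.4
yellow [294. 300.] [0.558 0.21 ] [252. 184.] -89.8
yellow [240. 328.] [0.495 0.316] [60. 43.] 85.4
yellow [237. 268.] [0.627 0.331] [58. 32.] 2.4
green [470. 282.] [ 0.601 -0.203] [218.  85.] -79.3
white [456. 346.] [ 0.451 -0.169] [187.  52.] -88.1
white [776. 455.] [ 0.209 -0.883] [127.  47.] 21.8
white [ 90. 357.] [0.417 0.657] [140.  82.] 43.1
white [ 88. 310.] [0.532 0.659] [104.  50.] -25.9
white [108. 285.] [0.588 0.626] [98. 21.] -2.2
white [321. 282.] [0.597 0.141] [48. 25.] 1.2
white [109. 349.] [0.448 0.614] [46. 45.] 72.0
white [760. 419.] [ 0.289 -0.854] [49. 17.] -64.8
```

Run:
```python
from h import *
for n,p in(("tray",(.5,-.19,.42)),("rack",(.52,.2,.40))):
    yaw=90 
    r.reach(p,[180,0,yaw]); s=r.sense()
    d=r.snapshot("wrist"); save(d,n+"1")
    np.savez(n+"1",**{k:np.array(v) for k,v in d.items()})
    print(n,s["clock"],s["joints"].round(1),"cam",(-np.array(d["R"]).T@np.array(d["t"])).round(3),np.round(d["R"],2)[2],d["fx"])
    print("corners",ray(d,[(0,0),(511,0),(511,383),(0,383)],0).round(2).tolist())
```

```text
tray 1.7083 [-24.5  -4.6  78.8  -0.  105.8 -24.4] cam [ 0.499 -0.111  0.402] [-0.   -0.29 -0.96] 271.5658086521185
corners [[0.17, 0.02], [0.82, 0.01], [1.0, -0.64], [-0.02, -0.64]]
rack 3.2083 [ 17.4  -1.5  77.8  -0.  103.7  17.5] cam [0.52  0.279 0.382] [-0.   -0.29 -0.96] 271.5658086521185
corners [[0.21, 0.4], [0.83, 0.4], [1.0, -0.23], [0.03, -0.23]]
```

View pics/tray1.png

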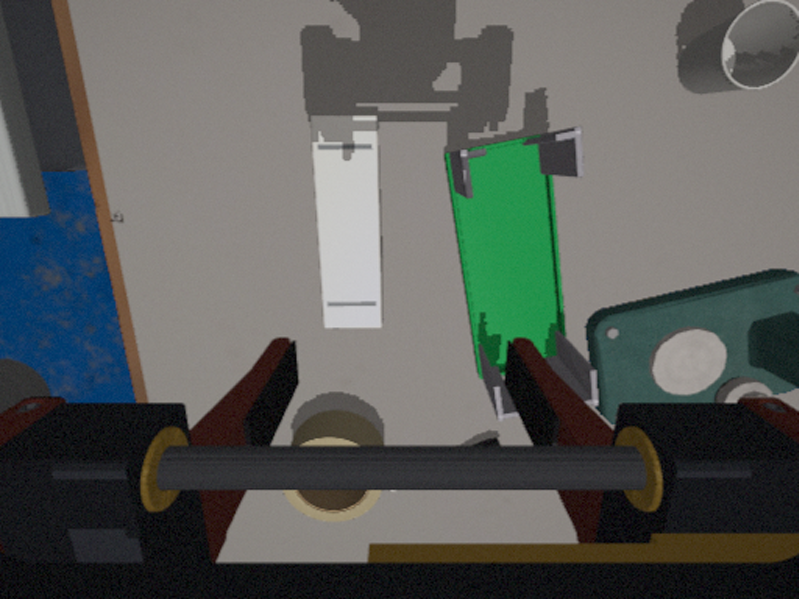

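View pics/rack1.png

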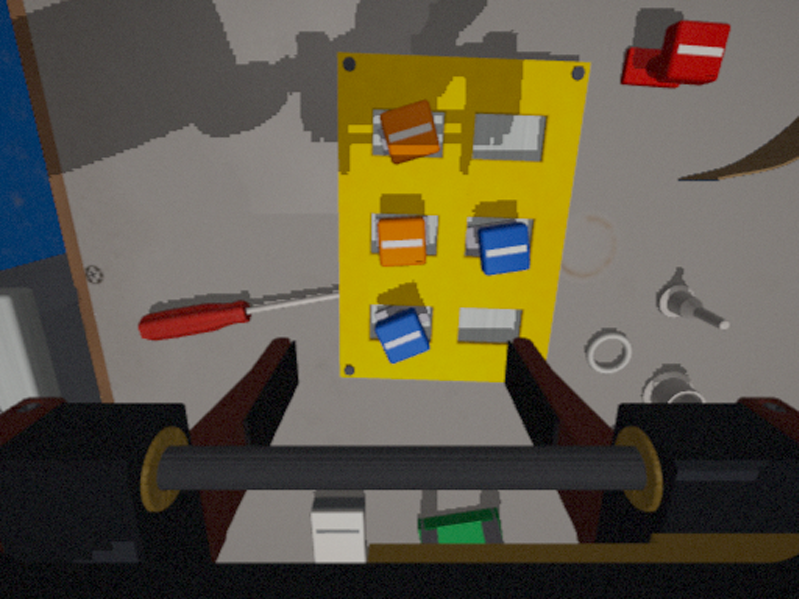

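The tray view shows the sheet at (350,225) and the tray at (510,250), with its four guides. In the rack view the orange heads are at (410,130) and (403,240), and the blue ones at (403,335) and (505,247). The stripes run roughly along the slots, yet the feet are said to lie across them, so I need a close look at the feet.

Run:
```python
from h import *
r.reach((.55,.11,.33),[180,0,90])
d=r.snapshot("wrist")
np.savez("rack2",**{k:np.array(v) for k,v in d.items()})
f=d["frame"]; print(r.sense()["clock"])
for c in blobs(d,"yellow",500): print(cv2.boundingRect(c),rect(d,c,.026))
for col in("blue","orange"):
  for c in blobs(d,col,100): print(col,cv2.boundingRect(c),rect(d,c,.066))
x,y,w,h=cv2.boundingRect(blobs(d,"yellow",500)[0])
c=f[max(0,y-10):y+h+10,max(0,x-10):x+w+10,::-1]
k=min(800/c.shape[1],600/c.shape[0]); print(x,y,k)
cv2.imwrite("pics/rack2.png",cv2.resize(c,None,fx=k,fy=k,interpolation=cv2.INTER_CUBIC))
```

```text
3.85
(169, 0, 210, 206) (array([0.5600274 , 0.18334097]), (199.7119598388672, 191.19776916503906), 87.88937377929688)
blue (291, 47, 47, 50) (array([0.59707935, 0.21481035]), (36.83003616333008, 34.99707794189453), 8.552290916442871)
blue (202, 132, 48, 48) (array([0.52034729, 0.14339467]), (36.68930435180664, 35.572509765625), 22.5277099609375)
orange (201, 41, 43, 45) (array([0.51986438, 0.22174588]), (33.2887077331543, 33.08405685424805), -87.46513938903809)
169 0 2.7777777777777777
```

View pics/rack2.png

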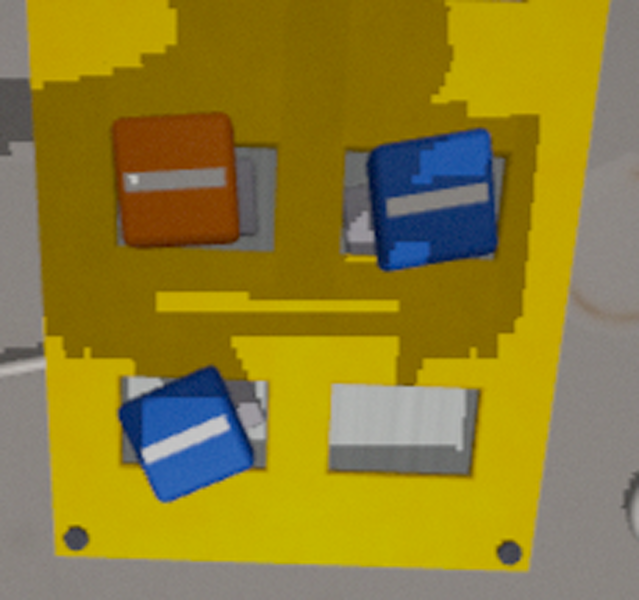

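Run:
```python
from h import *
d=dict(np.load("rack2.npz"))
q=lambda x,y:(159+x/2.778,y/2.778)
print("slot orange corners L,R,T,B z26", ray(d,[q(116,195),q(278,195),q(195,148),q(195,250)],.026).round(4).tolist())
print("orange foot edge z14",ray(d,[q(257,195),q(257,155),q(257,236)],.014).round(4).tolist())
print("blue foot left edge?",ray(d,[q(345,225),q(365,190)],.014).round(4).tolist())
r.reach((.56,.15,.24),[180,0,90])
d=r.snapshot("wrist"); np.savez("rack3",**{k:np.array(v) for k,v in d.items()})
print("c",(-np.array(d["R"]).T@np.array(d["t"])).round(3))
f=d["frame"][:260,120:400,::-1]
f=np.clip(255*(f/255.)**.6,0,255).astype(np.uint8)
cv2.imwrite("pics/rack3.png",cv2.resize(f,None,fx=2.3,fy=2.3,interpolation=cv2.INTER_CUBIC))
```

```text
slot orange corners L,R,T,B z26 [[0.4941, 0.221], [0.5509, 0.2208], [0.5223, 0.2359], [0.5212, 0.2027]]
orange foot edge z14 [[0.5433, 0.2221], [0.5434, 0.2355], [0.5432, 0.2081]]
blue foot left edge? [[0.5758, 0.2118], [0.5827, 0.2237]]
c [0.559 0.232 0.23 ]
```

View pics/rack3.png

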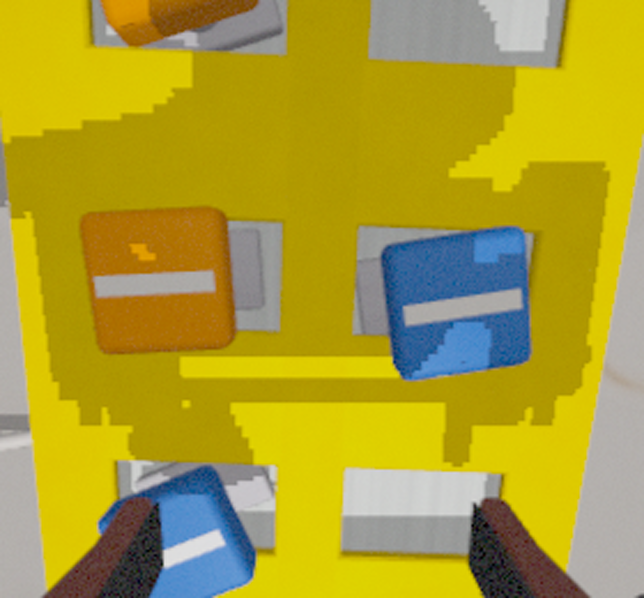

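```bash
cat >> h.py <<'E'
def keys(d,col,z,amin=100):
    """heads: (stripe centre, yaw of stripe, rect centre, rect size) at head-top height z"""
    out=[]; hsv=cv2.cvtColor(d["frame"],cv2.COLOR_RGB2HSV)
    for c in blobs(d,col,amin):
        m=np.zeros(hsv.shape[:2],np.uint8); cv2.drawContours(m,[cv2.convexHull(c)],-1,255,-1); m=cv2.erode(m,np.ones((5,5)))
        s=cv2.bitwise_and(m,cv2.inRange(hsv,(0,0,90),(180,90,255)))
        cs=cv2.findContours(s,cv2.RETR_EXTERNAL,cv2.CHAIN_APPROX_NONE)[0]
        if not cs: continue
        s=max(cs,key=cv2.contourArea)
        p,sz,a=rect(d,s,z); p2,s2,a2=rect(d,c,z); out.append((p,np.round(sz),a,p2,np.round(s2),(a2+45)%90-45))
    return out
E
python3 - <<'E'
from h import *
np.set_printoptions(precision=4,suppress=True)
for n in("rack1","rack2","rack3"):
    d=dict(np.load(n+".npz"));print(n)
    for c in blobs(d,"yellow",4000):
        print(rect(d,c,.026))
    for col in("blue","orange"):
        for k in keys(d,col,.066):
            if .12<k[0][1]<.32:print(col,*k)
    m=cv2.inRange(cv2.cvtColor(d["frame"],cv2.COLOR_RGB2HSV),*HSV["yellow"])
d=dict(np.load("tray1.npz"));print("tray")
for z in(.006,.016):
  for c in blobs(d,"green",4000): print(rect(d,c,z))
for c in blobs(d,"white",2000): print(cv2.boundingRect(c),rect(d,c,.022))
E
```

```text
rack1
(array([0.5613, 0.2189]), (271.5613708496094, 190.85601806640625), 87.874755859375)
blue [0.5982 0.2145] [29.  6.] 8.290054321289062 [0.5966 0.2162] [37. 37.] 8.397368431091309
blue [0.5203 0.1418] [29.  6.] 23.435752868652344 [0.5192 0.1452] [39. 37.] 23.0999813079834
orange [0.5196 0.2204] [30.  5.] 2.9553699493408203 [0.5197 0.2212] [36. 35.] 3.0144736766815186
orange [0.5251 0.2989] [29.  5.] 15.978818893432617 [0.5249 0.2985] [35. 35.] 15.740476608276367
rack2
(array([0.56  , 0.1833]), (199.7119598388672, 191.19776916503906), 87.88937377929688)
blue [0.5984 0.2153] [31.  5.] 8.735116958618164 [0.5971 0.2148] [37. 35.] 8.552290916442871
blue [0.5197 0.1421] [30.  5.] 22.954389572143555 [0.5203 0.1434] [37. 36.] 22.5277099609375
orange [0.5195 0.2211] [29.  5.] 2.917224407196045 [0.5199 0.2217] [33. 33.] 2.534860610961914
rack3
(array([0.5604, 0.1914]), (217.3350372314453, 191.94508361816406), 87.95265197753906)
blue [0.5987 0.2148] [31.  5.] 8.77246379852295 [0.5974 0.2153] [37. 36.] 8.815879821777344
blue [0.5243 0.1452] [20.  5.] 23.322904586791992 [0.5208 0.1466] [39. 39.] 22.15447998046875
orange [0.519  0.2207] [30.  5.] 3.0396416187286377 [0.5197 0.2214] [35. 34.] 2.8961265087127686
tray
(array([ 0.6028, -0.2065]), (227.1727752685547, 92.27763366699219), -79.27561855316162)
(array([ 0.6002, -0.2041]), (221.43426513671875, 89.9465560913086), -79.27562808990479)
(201, 84, 43, 126) (array([ 0.4507, -0.1743]), (176.01553344726562, 53.94911193847656), -89.69103968143463)
```

```bash
cat >> h.py <<'E'
RC,RA=np.array([.5613,.2189]),-2.1
TC,TA=np.array([.601,-.204]),10.7
G=.163
def rot(a): a=np.radians(a); return np.array([[np.cos(a),-np.sin(a)],[np.sin(a),np.cos(a)]])
def slot(x,y): return RC+rot(RA)@np.array([x,y])
def tray(x,y): return TC+rot(TA)@np.array([x,y])
def yawfor(p,z,g):
    """tool yaw whose closing axis is at angle g (mod 180), with the last joint nearest mid-range"""
    c=[]
    for k in(-1,0,1,2):
        y=(g+90+180*k+180)%360-180; q=r.inverse_kinematics([*p,z],[180,0,y])
        if q is not None: c.append((abs(q[5]),y))
    return min(c)[1]
def st(tag):
    s=r.sense(); print(tag,"t%.1f"%s["clock"],"z%.4f"%s["tcp_pos"][2],"F",s["contact_force"].round(1),"M",s["torque"].round(2),"op%.4f"%s["opening"],"gf%.1f"%s["gripper_force"]); return s
def pick(p,g,target,gt,squeeze=35):
    """grip a racked head at p along g, raise 2 mm, bring to slot centre/angle, lift out"""
    z=.057+G; y=yawfor(p,z+.1,g)
    r.reach([*p,z+.08],[180,0,y]); r.servo_line([*p,z],speed=.12)
    r.grab(squeeze); st("grip")
    r.servo_line([*p,z+.0025],speed=.02); st("up2")
    y2=y+((gt-g+90)%180-90)
    r.servo_line([*target,z+.0025],[180,0,y2],speed=.02); st("turned")
    r.servo_line([*target,z+.012],speed=.04); a=st("12")
    if np.hypot(*a["contact_force"][:2])>8: print("ABORT side force"); return
    r.servo_line([*target,z+.035],speed=.05); st("out")
    r.servo_line([*target,z+.10],speed=.15); st("high"); return y2
E
python3 - <<'E'
from h import *
pick(np.array([.5200,.1420]),23.0,slot(-.04,-.08),RA)
d=r.snapshot("wrist"); save(d,"A1",1.2)
E
```

```text
grip t6.5 z0.2201 F [ 1.3  0.9 -0.3] M [ 0.04 -0.31 -0.01] op0.0353 gf35.0
up2 t6.8 z0.2222 F [ 0.6 -0.3 -2.1] M [-0.09 -0.17 -0.02] op0.0359 gf35.0
turned t7.4 z0.2223 F [-0.   0.2 -2. ] M [-0.05 -0.08 -0.04] op0.0357 gf35.0
12 t7.8 z0.2327 F [-0.5  0.1 -2.3] M [-0.02 -0.06 -0.  ] op0.0359 gf35.0
out t8.4 z0.2552 F [ 0.5  0.2 -3.2] M [-0.06 -0.03 -0.02] op0.0360 gf35.0
high t9.0 z0.3192 F [-0.6  0.6 -3.6] M [-0.07 -0.07  0.01] op0.0358 gf35.0
```

View pics/A1.png

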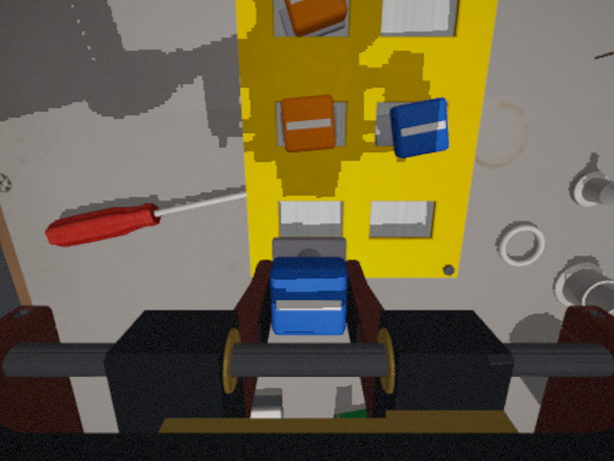

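The view shows blue key A held squarely at (310,300), clear of its slot. I'll place it on the tray floor at y = -50 and then fetch B.

```bash
cat >> h.py <<'E'
def place(p,g,bottom,zg=.051,carry=.34):
    """set a held key down with its bottom at height 'bottom'; zg = grasp point above key bottom"""
    y=yawfor(p,carry,g); zt=bottom+zg+G
    r.reach([*p,max(carry,zt+.03)],[180,0,y]); s=st("over")
    if s["contact_force"][2]>-1.3 or s["opening"]<.03: print("LOST?")
    r.servo_line([*p,zt+.006],speed=.12); st("near")
    for dz in (.003,.0015,.0005,-.0005,-.0015,-.0025):
        r.servo_line([*p,zt+dz],speed=.015); s=st("down")
        if s["contact_force"][2]>0.5: break
    r.let_go(); st("open")
    r.servo_line([*p,max(carry,zt+.08)],speed=.2)
E
python3 - <<'E'
from h import *
place(tray(0,-.05),TA,.006)
pick(np.array([.5982,.2150]),8.6+90,slot(.04,0),RA+90)
E
```

```text
over t10.5 z0.3399 F [ 1.   0.  -3.2] M [ 0.   -0.12  0.06] op0.0359 gf35.0
near t11.6 z0.2274 F [-0.2 -0.2 -2.2] M [-0.02 -0.1  -0.  ] op0.0356 gf35.0
down t12.0 z0.2231 F [-0.3 -0.4 -1.7] M [-0.05 -0.08  0.04] op0.0357 gf35.0
down t12.2 z0.2213 F [-0.6  0.3 -2.7] M [ 0.03 -0.11  0.07] op0.0358 gf35.0
down t12.5 z0.2204 F [-1.1  0.5 -2.8] M [-0.04 -0.1   0.06] op0.0361 gf35.0
down t12.7 z0.2201 F [-0.6 -0.1  0.8] M [ 0.09  0.18 -0.01] op0.0358 gf35.0
open t13.6 z0.2195 F [-0.2 -0.3  0. ] M [ 0.   -0.08 -0.02] op0.0875 gf0.0
grip t17.8 z0.2200 F [-0.3 -0.1  0.4] M [ 0.09 -0.19  0.01] op0.0357 gf35.0
up2 t18.1 z0.2222 F [ 0.3 -0.9 -2.6] M [ 0.12 -0.15 -0.01] op0.0355 gf35.0
turned t18.4 z0.2222 F [ 0.4 -0.5 -2.7] M [ 0.08 -0.11 -0.01] op0.0356 gf35.0
12 t18.8 z0.2328 F [ 0.4 -0.4 -3.3] M [ 0.08 -0.19 -0.01] op0.0353 gf35.0
out t19.4 z0.2552 F [ 0.3 -0.5 -2.9] M [ 0.02 -0.15 -0.  ] op0.0357 gf35.0
high t20.0 z0.3192 F [-0.6 -0.6 -3.6] M [ 0.02 -0.13  0.02] op0.0357 gf35.0
```

Run:
```python
from h import *
np.set_printoptions(precision=4,suppress=True)
place(tray(0,.05),TA,.006)
r.reach((.54,-.26,.42),[180,0,90])
d=r.snapshot("wrist"); save(d,"tray2",1.2); np.savez("tray2",**{k:np.array(v) for k,v in d.items()})
for k in keys(d,"blue",.066): print(*k)
for c in blobs(d,"green",2000): print("green",rect(d,c,.016))
for c in blobs(d,"white",2000): print("white",cv2.boundingRect(c),rect(d,c,.022))
```

```text
over t21.4 z0.3396 F [ 0.3  1.3 -2.6] M [-0.02 -0.13 -0.07] op0.0355 gf35.0
near t22.5 z0.2272 F [-0.3 -0.2 -2.4] M [-0.06 -0.11 -0.04] op0.0356 gf35.0
down t22.8 z0.2231 F [-0.1 -0.8 -2.5] M [-0.07 -0.11  0.06] op0.0358 gf35.0
down t23.1 z0.2213 F [-0.8 -0.1 -2.3] M [-0.08 -0.1  -0.02] op0.0360 gf35.0
down t23.3 z0.2204 F [-0.4 -0.4 -2.8] M [ 0.05 -0.08  0.01] op0.0357 gf35.0
down t23.6 z0.2200 F [-0.8  0.3 -0.5] M [0.03 0.09 0.04] op0.0361 gf35.0
down t23.8 z0.2199 F [-3.3  0.5  5. ] M [ 0.12  0.64 -0.1 ] op0.0360 gf35.0
open t24.8 z0.2185 F [0.4 0.3 0.1] M [-0.01 -0.13  0.01] op0.0877 gf0.0
[ 0.5912 -0.1566] [30.  6.] -79.28070640563965 [ 0.5901 -0.1569] [35. 35.] 10.530928611755371
[ 0.6089 -0.2539] [29.  6.] 10.676231384277344 [ 0.6075 -0.2517] [37. 36.] 10.858169555664062
green (array([ 0.6005, -0.204 ]), (221.28517150878906, 89.77325439453125), -79.24874305725098)
white (170, 56, 49, 140) (array([ 0.4537, -0.2143]), (186.64547729492188, 53.99592590332031), -89.6790973842144)
```

View pics/tray2.png

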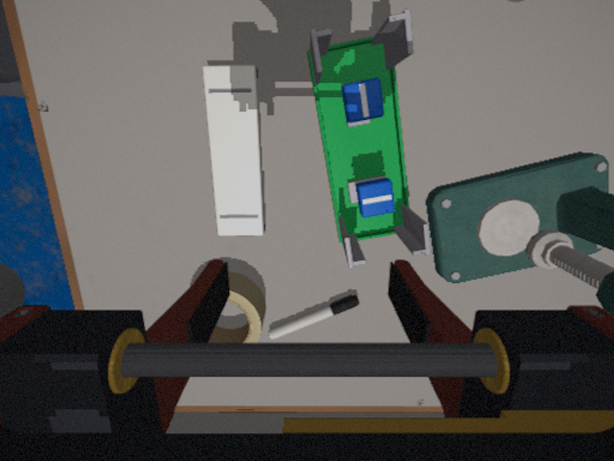

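Both blue keys stand upright at (365,100) and (375,197). The sheet at (235,150) now lies about 4 cm further toward -y than in the first view, so it has been knocked aside. I'll measure it again from close by.

Run:
```python
from h import *
np.set_printoptions(precision=4,suppress=True)
r.reach((.453,-.30,.36),[180,0,90])
d=r.snapshot("wrist"); save(d,"sheet2",1.2); np.savez("sheet2",**{k:np.array(v) for k,v in d.items()})
hsv=cv2.cvtColor(d["frame"],cv2.COLOR_RGB2HSV)
for lo in(150,170,185,200):
    HSV["w"]=((0,0,lo),(180,40,255))
    for c in blobs(d,"w",2000)[:3]: print(lo,cv2.boundingRect(c),rect(d,c,.022))
```

```text
150 (235, 106, 50, 76) (array([ 0.4544, -0.2648]), (87.94011688232422, 56.59171676635742), -89.693463742733)
170 (235, 106, 49, 75) (array([ 0.4544, -0.2642]), (86.69282531738281, 54.83848190307617), -89.6683646440506)
185 (236, 106, 48, 75) (array([ 0.4543, -0.2642]), (86.46672058105469, 54.24055099487305), -89.90884818136692)
200 (237, 107, 46, 74) (array([ 0.4544, -0.2646]), (85.39096069335938, 52.377662658691406), -89.70438769459724)
```

View pics/sheet2.png

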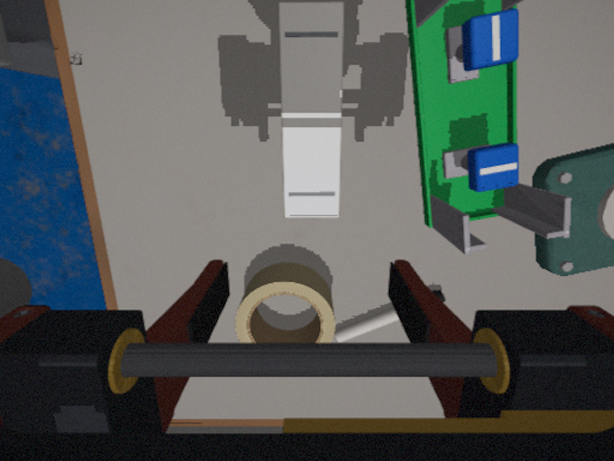

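Run:
```python
from h import *
d=dict(np.load("sheet2.npz"))
print(ray(d,[(312/1.2,194/1.2),(312/1.2,34/1.2),(312/1.2,216.5/1.2),(284/1.2,130/1.2),(341/1.2,130/1.2),(280/1.2,5/1.2),(346/1.2,5/1.2)],.022).round(4).tolist())
```

```text
[[0.4552, -0.2847], [0.4546, -0.1434], [0.4553, -0.3079], [0.4286, -0.2235], [0.4822, -0.2235], [0.4273, -0.1215], [0.4834, -0.1215]]
```

Run:
```python
from h import *
TC[:]=[.6005,-.204]
p=np.array([.455,-.2137]); z=G+.024; y=yawfor(p,z+.1,0.)
r.reach([*p,z+.08],[180,0,y]); r.servo_line([*p,z],speed=.12)
r.grab(30); st("grip")
r.servo_line([*p,z+.01],speed=.04); st("up")
r.servo_line([*p,.33],speed=.15); st("high")
q=TC; y2=yawfor(q,.33,TA)
r.servo_line([*q,.33],[180,0,y2],speed=.1); s=st("over"); print(s["orientation"],s["tcp_pos"],q)
d=r.snapshot("wrist"); save(d,"sheet3",1.2)
```

```text
grip t28.8 z0.1872 F [-1.1 -0.5  2. ] M [ 0.02 -0.08  0.04] op0.0555 gf30.0
up t29.2 z0.1973 F [-0.3  0.1 -0.1] M [-0.02 -0.04 -0.  ] op0.0555 gf30.0
high t30.2 z0.3287 F [ 0.2  0.1 -1.1] M [ 0.01 -0.07  0.02] op0.0557 gf30.0
over t31.8 z0.3302 F [ 0.3  0.3 -1.5] M [-0.04 -0.1  -0.04] op0.0555 gf30.0
[1.79999725e+02 7.19920809e-03 1.00680199e+02] [ 0.60021307 -0.20409998  0.33016623] [ 0.6005 -0.204 ]
```

View pics/sheet3.png

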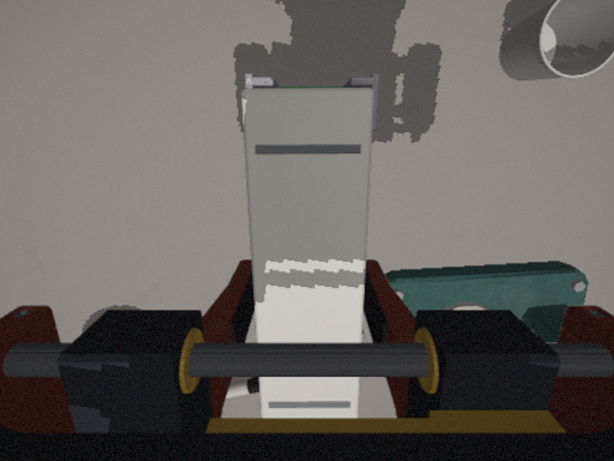

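Run:
```python
from h import *
TC[:]=[.6005,-.204]
d=r.snapshot("wrist")
P=ray(d,[(246/1.2,76/1.2),(378/1.2,75/1.2)],.09); print(((P-TC)@rot(TA)).round(4).tolist())
P=ray(d,[(255/1.2,149/1.2),(361/1.2,149/1.2),(269/1.2,404.5/1.2),(350/1.2,404.5/1.2)],.33-G-.002); print(((P-TC)@rot(TA)).round(4).tolist())
```

```text
[[-0.0407, 0.1093], [0.0419, 0.1098]]
[[-0.0251, 0.0699], [0.0217, 0.0699], [-0.024, -0.0722], [0.0221, -0.0722]]
```

Run:
```python
from h import *
TC[:]=[.6005,-.204]
q=tray(.0015,.001); zt=G+.024+.050
r.servo_line([*q,zt+.01],speed=.08); st("near")
for dz in(.006,.004,.003,.002,.001,0,-.001,-.002,-.003):
    r.servo_line([*q,zt+dz],speed=.015); s=st("d")
    if s["contact_force"][2]>.8: break
r.let_go(); st("open")
r.servo_line([*q,.34],speed=.15)
r.reach((.54,-.27,.42),[180,0,90])
d=r.snapshot("wrist"); save(d,"tray3",1.2); np.savez("tray3",**{k:np.array(v) for k,v in d.items()})
```

```text
near t33.1 z0.2479 F [-0.5  0.9 -1.4] M [-0.03 -0.12  0.03] op0.0554 gf30.0
d t33.5 z0.2428 F [ 0.3 -0.3 -1.2] M [-0.03 -0.08  0.05] op0.0555 gf30.0
d t33.8 z0.2408 F [ 0.8 -0.1 -1.6] M [-0.03 -0.08  0.  ] op0.0555 gf30.0
d t34.0 z0.2399 F [ 0.1 -0.8 -1.1] M [ 0.02 -0.09  0.02] op0.0557 gf30.0
d t34.3 z0.2389 F [ 1.   1.  -0.9] M [ 0.02 -0.07 -0.06] op0.0559 gf30.0
d t34.5 z0.2379 F [ 1.  -0.7 -1.3] M [-0.06 -0.07  0.  ] op0.0555 gf30.0
d t34.8 z0.2373 F [ 0.3 -0.5  0.2] M [-0.07 -0.08 -0.03] op0.0555 gf30.0
d t35.0 z0.2373 F [-1.9  1.2  5.2] M [0.11 0.29 0.02] op0.0551 gf30.0
open t35.7 z0.2359 F [1.1 0.2 0.8] M [-0.01 -0.11 -0.  ] op0.0874 gf0.0
```

View pics/tray3.png

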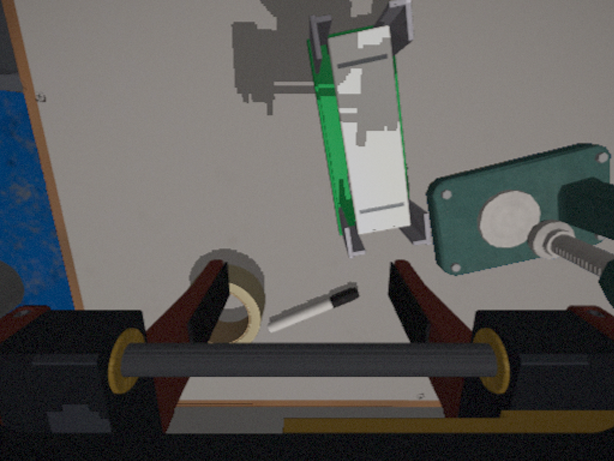

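The sheet lies flat on both heads between the guides, from (360,35) to (385,230). Now the orange keys: O1 goes to y = -45 and O2 to y = +45 on the sheet.

Run:
```python
from h import *
TC[:]=[.6005,-.204]
pick(np.array([.5195,.2207]),2.9,slot(-.04,0),RA)
s=r.sense(); r.servo_line([*s["tcp_pos"][:2],.38],speed=.15)
place(tray(.0005,-.045),TA,.072,carry=.38)
pick(np.array([.5251,.2989]),15.9,slot(-.04,.08),RA)
s=r.sense(); r.servo_line([*s["tcp_pos"][:2],.38],speed=.15); st("end")
d=r.snapshot("wrist"); save(d,"O2",1.2)
d=r.snapshot("top"); f=d["frame"][120:260,130:370,::-1]; cv2.imwrite("pics/top2.png",cv2.resize(f,None,fx=3.3,fy=3.3,interpolation=cv2.INTER_CUBIC))
```

```text
grip t40.7 z0.2201 F [ 1.8  0.1 -1.3] M [-0.   -0.33 -0.01] op0.0358 gf35.0
up2 t41.0 z0.2221 F [ 0.3 -0.5 -3.2] M [-0.03 -0.05  0.01] op0.0361 gf35.0
turned t41.2 z0.2221 F [ 0.6 -0.1 -2.7] M [-0.03 -0.05  0.01] op0.0356 gf35.0
12 t41.6 z0.2327 F [-1.   0.1 -3.2] M [-0.04 -0.07  0.07] op0.0357 gf35.0
out t42.2 z0.2552 F [ 0.6 -0.  -2.1] M [-0.03 -0.09  0.  ] op0.0356 gf35.0
high t42.8 z0.3192 F [-0.2  0.9 -2.8] M [-0.04 -0.06 -0.  ] op0.0358 gf35.0
over t45.1 z0.3800 F [ 0.2 -0.1 -2.7] M [-0.07 -0.09  0.03] op0.0358 gf35.0
near t46.0 z0.2932 F [ 0.2  0.3 -2.2] M [-0.   -0.09  0.  ] op0.0360 gf35.0
down t46.3 z0.2893 F [-0.8 -0.4 -3.6] M [-0.03 -0.12  0.03] op0.0359 gf35.0
down t46.6 z0.2873 F [ 0.4  0.8 -3.1] M [ 0.   -0.11 -0.  ] op0.0356 gf35.0
down t46.8 z0.2864 F [-0.1  0.2 -2.5] M [ 0.   -0.08  0.  ] op0.0356 gf35.0
down t47.1 z0.2861 F [-1.2 -0.3  0.6] M [0.02 0.17 0.02] op0.0361 gf35.0
open t48.0 z0.2855 F [-0.2 -0.1 -0.3] M [-0.   -0.07 -0.01] op0.0878 gf0.0
grip t52.3 z0.2202 F [ 1.3 -0.1 -0.6] M [ 0.12 -0.46  0.01] op0.0355 gf35.0
up2 t52.6 z0.2218 F [ 0.8  0.3 -3.7] M [ 0.03 -0.12 -0.03] op0.0360 gf35.0
turned t53.0 z0.2221 F [ 0.   0.3 -2.8] M [-0.02 -0.1  -0.  ] op0.0357 gf35.0
12 t53.4 z0.2328 F [ 0.9  0.2 -3.6] M [-0.07 -0.06  0.02] op0.0359 gf35.0
out t54.0 z0.2552 F [-0.1 -0.5 -3.2] M [-0.06 -0.07 -0.02] op0.0359 gf35.0
high t54.6 z0.3192 F [ 0.6  0.  -4.3] M [-0.03 -0.06 -0.04] op0.0360 gf35.0
end t55.2 z0.3787 F [-0.1  1.2 -3.6] M [-0.04 -0.05 -0.01] op0.0359 gf35.0
```

View pics/top2.png

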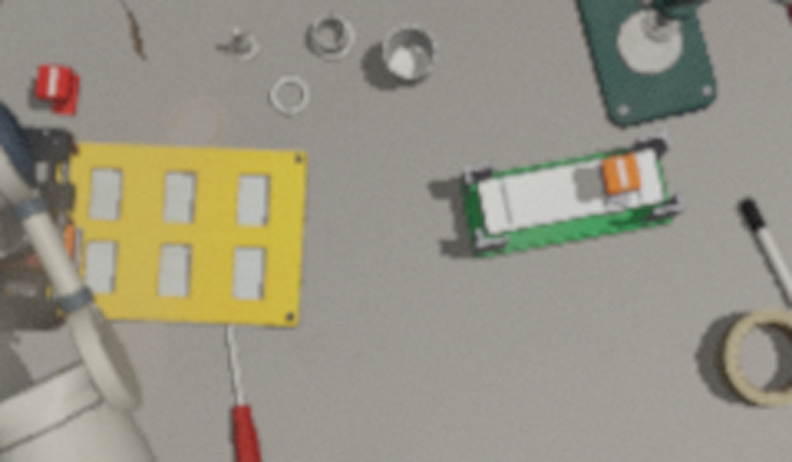

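The top view shows an orange key standing on the sheet at (620,175), all six rack slots empty, and the last orange key in the gripper at (68,240). I'll place it now.

Run:
```python
from h import *
TC[:]=[.6005,-.204]
np.set_printoptions(precision=4,suppress=True)
place(tray(.0005,.045),TA,.072,carry=.38)
r.reach((.50,-.30,.45),[180,0,90]); r.wait(.5)
d=r.snapshot("wrist"); save(d,"end",1.2)
for k in keys(d,"orange",.132): print(*k)
s=st("end")
```

```text
over t57.0 z0.3800 F [ 0.5  0.4 -2.4] M [-0.03 -0.14  0.09] op0.0360 gf35.0
near t57.9 z0.2931 F [-0.5 -0.3 -3.2] M [ 0.   -0.1   0.03] op0.0359 gf35.0
down t58.2 z0.2892 F [ 0.6  0.  -3.6] M [-0.01 -0.1   0.01] op0.0358 gf35.0
down t58.5 z0.2873 F [ 0.2  0.6 -4.3] M [-0.03 -0.1  -0.03] op0.0357 gf35.0
down t58.7 z0.2864 F [ 0.3 -0.5 -2.9] M [-0.02 -0.03 -0.  ] op0.0358 gf35.0
down t59.0 z0.2861 F [-1.8  0.2  0.3] M [-0.04  0.18 -0.01] op0.0359 gf35.0
down t59.2 z0.2861 F [-3.9  0.3  5.2] M [ 0.11  0.64 -0.01] op0.0358 gf35.0
open t60.1 z0.2845 F [ 0.4  0.4 -0.3] M [-0.03 -0.1   0.02] op0.0876 gf0.0
[ 0.592  -0.1599] [30.  5.] 10.400924682617188 [ 0.5917 -0.1609] [36. 35.] 11.05187702178955
[ 0.609  -0.2483] [29.  5.] 11.384693145751953 [ 0.6081 -0.248 ] [36. 36.] 9.755403518676758
end t62.1 z0.4500 F [ 0.3  0.4 -0.3] M [-0.05 -0.04 -0.01] op0.0880 gf0.0
```

View pics/end.png

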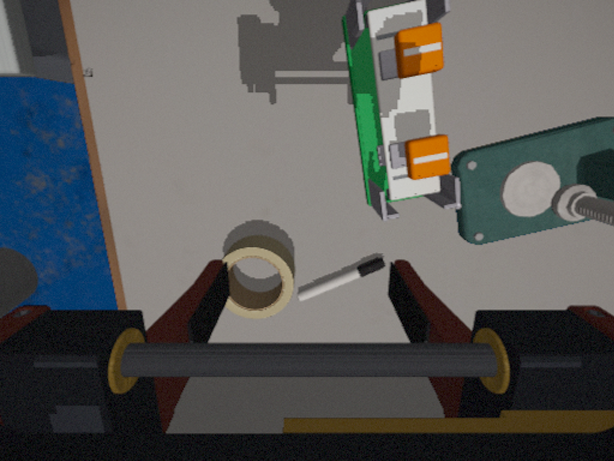

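Both orange keys stand upright on the sheet, at (420,48) and (428,155). Their heads measure 36 mm at the expected height of 132 mm, and the gripper is open and clear, so I'm handing in.

```bash
python3 -c "
from station import r
print(r.hand_in())"
```

```text
the job is handed in; nothing more can be done
None
```

The job is handed in at about 62 s: the rack is empty, both blue keys stand on the tray floor with the sheet across their heads between the guides, and both orange keys (only two were there) stand on the sheet, with the gripper open and clear.

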